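Half-open the purge cock and snap the cover onto the air filter

TASK

On the bench air-filter unit, first turn the bar-handled cock on the pipe from shut to half open (bar at 45 degrees to the pipe) and leave it so. Then take the filter cover (the round one with a straight grip bar, not the larger lid with a knob) and press it into the pot between the four catches until it snaps in and sits level and fully home on the seal. Do not let go: finish with the fingers still on the cover, pressing it down steadily with about 10 N, and leave the other lid, the plaster models and the jar where they stand.

Things in the scene. Friction and masses are not known exactly. Their poses are not given: they have to be found in the camera images.
- unit: Air-filter unit screwed to the bench: base plate 125 x 300 x 10 mm with a round grey pot (82 mm across) and a brass cock, joined by a steel pipe. Origin at the underside; y runs along the pipe from cock to pot, z up. In its frame (mm): pot axis (0, 70), cock spindle (0, -100), pipe at height 40. Tallest: catches 89, cock handle 97. Place and yaw vary.
- valve (a joint): Opening of the cock, rad: 0 = shut, bar straight across the pipe (along the unit's x); 1.571 = fully open, bar along the pipe; half open = 0.785. Opens anticlockwise seen from above, has a stop at each end, stays where it is left (about 0.1 N m to turn). It starts nearly shut.
- valve_grip (a point): Point on the cock's vertical spindle at mid-height of its handle, 85 mm above the bench. The handle is a steel bar 64 mm long, 14 mm thick, 24 mm tall (73 to 97 mm above the bench), centred on the spindle, clear all round for the fingers. x along the bar, z up; turns with the bar.
- seat (a point): Centre of the pot's mouth (bore 58 mm), in the plane of the unloaded seal's top, 70 mm above the bench; z up. The cover's shoulder comes to lie here.
- seal (a joint): Sinking of the rubber seal ring in the pot's mouth (58 mm inside, 68 mm outside diameter), m: 0 unloaded, at most 0.004 (then solid). It is springy, about 3.5 N per mm: 10 N sinks it about 3 mm.
- catch0 (a joint): Outward give of one of four equal sprung black catches round the pot's mouth, at 45 degrees to the unit's axes, m: 0 at rest, about 0.003 as the cover passes. Round noses 8 mm thick, centred 14 mm (tops 18 mm) above the seal plane, reach in to 33 mm from the pot's axis; outside they reach 49 mm from it.
- cover: Filter cover, loose, grey plastic, about 90 g, 53.5 mm tall. Origin at the centre of its underside, z up, x along the grip bar. Spigot 50 mm diameter, 14 mm tall, foot tapered to 42; then a disc 72 mm diameter, 14 to 25.5 mm up, lower edge tapered in to 62, upper edge to 66; on it a straight grip bar 46 mm long, 14 mm thick, 25.5 to 53.5 mm up. It fits the pot at any yaw.
- cover_shoulder (a point): Centre of the underside of the cover's disc, 14 mm above its origin. Pressed in, its tapered edge spreads the catches: force rises to about 9 N with this point 10 to 11 mm above the seal, then drops suddenly (they close over the disc and pull it down), and rises again as the seal sinks. Home: at the seal, or up to 4 mm below it while pressed.
- spare_lid: Another lid, grey plastic, 92 mm across and 12 mm thick, with a round mushroom knob, 36 mm tall in all; not needed, leave it. Origin at the centre of its underside.
- model_a: A plaster dental model 58 x 66 mm, 32 mm tall; leave it. Origin at the centre of its underside.
- model_b: Another such plaster dental model, between the robot and the unit; leave it. Origin at the centre of its underside.
- jar: A closed jar 52 mm across and 58 mm tall, between the robot and the unit; leave it. Origin at the centre of its underside.
Things that resemble listed ones, but are neither listed nor needed, are in the scene too. Leave any yellow look-alike of the cover alone.

How it is judged (in metres and radians):
On the way, in this order (a step that is already met when the one before it is completed fails the run):
1. the cock stands half open, 45 degrees within 8 (value of joint valve between 0.645 and 0.925 rad), for 0.3 s.
2. the cover has snapped under the catches and lies level on the seal (z of cover_shoulder in the frame of seat between -0.006 and 0.0015 m and horizontal distance between cover_shoulder and seat below 0.004 m and angle between cover's own z axis and vertical below 0.08 rad), for 0.2 s.
At the end, for the whole second after the job is handed in: Cock at 0.785 rad within 0.14; cover level (0.08 rad) and home under its catches: shoulder at most 1.5 mm above the seal plane, within 4 mm of the pot's axis; fingers on the cover (over 2 N), pressing it onto the unit with 3.5 to 25 N through the last second (all of step 1 and all of step 2 and contact force between cover and unit between 3.5 and 25 N and contact force between cover and the fingers above 2 N); the arm keeps its last pose, push and grip.
It fails at once if the spare lid is shifted by more than 30 mm (distance of spare_lid from where it was at the start of the episode above 0.03 m).
It fails at once if the model a is shifted by more than 30 mm (distance of model_a from where it was at the start of the episode above 0.03 m).
It fails at once if the model b is shifted by more than 30 mm (distance of model_b from where it was at the start of the episode above 0.03 m).
It fails at once if the jar is shifted by more than 30 mm (distance of jar from where it was at the start of the episode above 0.03 m).
It also fails if it takes over 54 s, if anything falls off the work surface, if the arm or the gripper's body presses on something with over 40 N, if the wrist force passes 120 N, or if a joint passes its speed limit or range.

ROBOT

A 7-joint arm with a two-finger parallel gripper is mounted at the origin on the work surface. World frame = base frame: x ahead of the robot, y to its left, z up, the work surface at z = 0. Lengths are in m, angles in degrees, forces in N, time in s.
With the tool pointing down it reaches from about 0.425 to 0.925 m from the base axis. Payload 6.8 kg.
Tool frame: the origin (TCP) lies midway between the tips of the shut fingers; the grasp point (between the pads) lies 19 mm behind it; z points along the fingers, y is the line along which they close (so a half turn about z gives the same grasp; the last joint's range is limited). The gripper opens to 88 mm and grips with 3 to 60 N. Pads are 20 mm wide; open, the fingers measure 115 mm over their backs; the gripper's body (75 mm by 178 mm) begins 61 mm behind the grasp point.
Start: joints at [-72.084, 27.33, 1.283, 89.118, -0.659, 63.558, -4.761], TCP at [0.276, 0.616, 0.183] pointing down, gripper open.
Joint ranges: [-169.35, 169.35], [-19.33, 120.38], [-80.79, 83.38], [13.8, 139.57], [-78.32, 258.32], [9.67, 109.79], [-169.56, 169.56]. Speed limits (degrees/s): [136.94, 136.94, 180, 180, 180, 180, 180].

INTERFACE

Orientations are given as [roll, pitch, yaw] about the fixed x, y, z axes, in that order (R = Rz(yaw) Ry(pitch) Rx(roll)).
In Python, from bench import manip gives the robot as it stands.
- The arm moves only by the tool servo_tool, never from a script. Its argument "plan" is a list that holds one entry, the list of rows, each a list of 7 numbers: the closure in counts, from 0 (fully open) to 255 (shut), then the shift along the world's x, y, z in mm, then the turn, a rotation vector about the world's x, y, z in rad. A call has 1 to 12 rows; each row is the pose to reach, as a shift and turn from the pose commanded when the call began; what a row does not reach only later rows make up. A row lasts 1/10 s, in which the tool goes at most 50 mm and 8.59 degrees, less where a joint would pass 70% of its speed; a pose out of reach is approached as far as the arm can. A call with a gripper value outside its range is refused whole. The fingers move at their own pace and stop on an object; the grip force is fixed at half the most. Time passes only in rows, so rows that repeat a pose let the fingers close. It gives the time, the measured TCP pose, the force, the opening and the grip force at its end, in the units of the state.
- manip.get_obs(): the state, without advancing time (a new reading comes with each control period).
- manip.get_image(name): name is "scene" or "top" or "wrist"; returns (picture, depth): 384x512x3 uint8, blue, green, red; 384x512 float32, m along the optical axis (not along the pixel's ray), 0 where there is no reading.
- manip.camera_info(name): a dict with "fov_y" (degrees; the focal length in pixels is half the picture's height over the tangent of half this angle, whatever the lens; pixels are square), "cx", "cy" (the principal point, pixels), "rvec" (rotation vector, rad) and "tvec" (3), from world to camera coordinates, as OpenCV has them; the wrist camera has in their place "mount" (4x4, takes a point from camera to tool coordinates, whose origin is the TCP and whose axes are the flange's). Camera axes: x right, y down, z forward; pixel columns grow to the right and rows downward; lengths in m; the calibration is good to about 2 mm. A picture is of the moment at which its call begins: read the wrist's pose just before it. camera_info takes no time and is no camera call.
- manip.sign_off(): hands the job in; it is judged then, once.
Trained networks look in the newest picture that a camera, given by its name, has taken for a name from the list of things; names that differ only in an ending like _2 or _b are one class to them, and where a whole thing is asked for, a point or a joint stands for the part that bears it (a point fixed in the world has none). Each returns a list of dicts, best first, with "conf" (0 to 1); they miss things now and then, are a little off and sometimes report something else, mostly with a low value. They report only what shows in the picture. A call takes as long as a camera call. They do not tell look-alikes from the thing itself.
- manip.recognise(query, camera): "extent" ([left, top, right, bottom] in pixels, round what is visible of it).
- manip.trace(query, camera): "mask" (384x512 bool, what is visible of it) and "extent" ([left, top, right, bottom] in pixels, round what is visible of it).
- manip.mark_of(query, camera): "location" ([column, row] in pixels: a listed point, or the origin of a listed thing).
The state is a dict: "time_s": time; "q": joint angles; "dq": joint speeds; "tau": joint torques, N m; "position": TCP position; "tcp_rot": TCP orientation; "ft_force": force on the tool from outside, world axes, zero at the start; "ft_torque": the same for the moment, N m; "grip_width": finger opening in m; "grip_force": force on a finger pad.
Only numpy, scipy, OpenCV 4.12 (cv2) and the standard library are available. Lean on these libraries where they do the work, as an engineer would, in place of code of your own. Each camera call takes 0.05 s, during which the arm holds its last target. There are 200 camera calls.

## Working session

There is one attempt and no reset: what is moved stays moved. The work goes in short steps, Python scripts to look and compute and a tool call to move; the robot and the scene stay as the last step left them, time stands still between calls to the robot, and variables do not carry over. Pictures are saved under pics/ and viewed, at most 10 in all, crops included, and the job is handed in when it is done.

Besides the shell and the picture viewer there is one more tool, called after "Emit:" by a JSON object that holds its "name" and its "arguments". servo_tool: Moves the arm, as the interface text tells. Its arguments: {"type":"object","properties":{"plan":{"type":"array","items":{"type":"array","items":{"type":"array","items":{"type":"number"}}}}},"required":["plan"]}

```bash
mkdir -p pics
cat > h.py <<'E'
import numpy as np, cv2
from bench import manip
from scipy.spatial.transform import Rotation as R
def cam(name):
    i=manip.camera_info(name); f=192/np.tan(np.radians(i["fov_y"])/2)
    if "mount" in i:
        o=manip.get_obs(); T=np.eye(4); T[:3,:3]=R.from_euler('xyz',o["tcp_rot"],degrees=True).as_matrix(); T[:3,3]=o["position"]
        M=T@np.array(i["mount"])
    else:
        Rm=cv2.Rodrigues(np.array(i["rvec"],float))[0]; M=np.eye(4); M[:3,:3]=Rm.T; M[:3,3]=-Rm.T@np.array(i["tvec"]).ravel()
    return f,i["cx"],i["cy"],M
def unproj(c,u,v,d):
    f,cx,cy,M=c; p=np.stack([(u-cx)*d/f,(v-cy)*d/f,d],-1)
    return p@M[:3,:3].T+M[:3,3]
def atz(c,u,v,z):
    f,cx,cy,M=c; r=M[:3,:3]@np.array([(u-cx)/f,(v-cy)/f,1]); return M[:3,3]+r*(z-M[2,3])/r[2]
def cloud(c,depth):
    v,u=np.mgrid[:384,:512]; return unproj(c,u,v,depth)
E
python3 - <<'E'
from h import *
print(manip.get_obs())
ims=[]
for n in ["scene","top"]:
    c=cam(n); im,d=manip.get_image(n); cv2.imwrite(f"pics/{n}0.png",im); np.save(n+".npy",d)
    print(n,c[3][:3,3].round(3))
    for q,z in [("valve_grip",.085),("seat",.07),("cover",0),("spare_lid",0),("model_a",0),("jar",0)]:
        for r in manip.mark_of(q,n)[:3]:
            print(q,r["conf"],r["location"],atz(c,*r["location"],z).round(3))
E
```

```text
{'time_s': 0.0, 'q': array([-72.08380305,  27.37214415,   1.28017255,  89.17719825,
        -0.66075294,  63.55784548,  -4.76252967]), 'dq': array([ 0.00521064, -0.03215819, -0.04744634,  0.07547422, -0.02353195,
       -0.02140228, -0.0216453 ]), 'tau': array([ 4.16449839e-04, -5.82857823e+01,  1.53463461e+00, -2.72618133e+01,
       -5.44370105e-02,  1.69013534e-02,  1.57345567e-04]), 'position': array([0.27546832, 0.61550518, 0.18193278]), 'tcp_rot': array([-1.79900293e+02,  5.73027057e-03,  1.55889127e+02]), 'ft_force': array([0.72249588, 0.64864653, 0.03451649]), 'ft_torque': array([-0.0040445 , -0.02013963,  0.03122093]), 'grip_force': 0.0, 'grip_width': 0.08762382610814307}
scene [1.273 0.057 1.129]
valve_grip 0.7 [296.0, 220.1] [0.568 0.025 0.085]
seat 0.59 [357.1, 237.7] [0.58  0.188 0.07 ]
seat 0.52 [213.3, 189.8] [ 0.504 -0.219  0.07 ]
cover 0.74 [210.9, 188.6] [ 0.45  -0.245  0.   ]
cover 0.72 [163.7, 200.0] [ 0.519 -0.371  0.   ]
cover 0.58 [121.2, 211.5] [ 0.584 -0.479  0.   ]
spare_lid 0.59 [202.3, 238.2] [ 0.623 -0.224  0.   ]
model_a 0.95 [317.0, 189.5] [0.389 0.067 0.   ]
model_a 0.6 [214.6, 191.0] [ 0.457 -0.232  0.   ]
jar 0.73 [268.0, 187.2] [ 0.41  -0.078  0.   ]
jar 0.42 [297.0, 217.1] [0.5   0.023 0.   ]
top [ 0.367 -0.115  1.364]
valve_grip 0.6 [209.3, 170.2] [0.56  0.031 0.085]
seat 0.73 [150.1, 162.9] [0.586 0.196 0.07 ]
seat 0.7 [210.7, 170.9] [0.56  0.029 0.07 ]
cover 0.93 [351.7, 181.6] [ 0.529 -0.369  0.   ]
cover 0.9 [391.7, 161.7] [ 0.584 -0.488  0.   ]
spare_lid 0.57 [301.4, 148.7] [ 0.629 -0.228  0.   ]
spare_lid 0.49 [210.2, 170.2] [0.572 0.038 0.   ]
model_a 0.96 [303.5, 208.1] [ 0.456 -0.228  0.   ]
model_a 0.73 [202.8, 233.1] [0.391 0.061 0.   ]
jar 0.68 [249.3, 223.9] [ 0.414 -0.072  0.   ]
```

```bash
ls pics
```

```text
scene0.png
top0.png
```

View pics/top0.png

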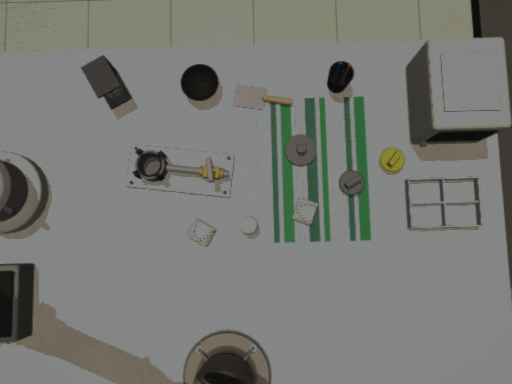

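View pics/scene0.png

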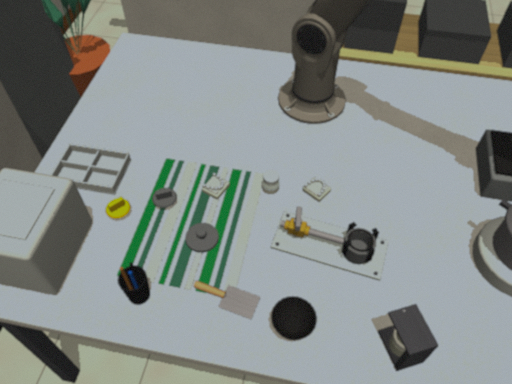

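The top view shows two bar-gripped round things: a grey one at (352,182) and a yellow one at (392,160). The spare lid with its knob is at (301,149). The cover is the grey one at (352,182), because it is grey and has a straight bar. I'll confirm that in a crop and measure the bars.

Run:
```python
from h import *
im=cv2.imread("pics/top0.png"); d=np.load("top.npy"); c=cam("top"); P=cloud(c,d)
a=cv2.resize(im[130:205,330:415],None,fx=4.6,fy=4.6,interpolation=cv2.INTER_CUBIC)
b=cv2.resize(im[130:205,125:240],None,fx=3.4,fy=3.4,interpolation=cv2.INTER_CUBIC)
H=max(a.shape[0],b.shape[0]); f=lambda x:cv2.copyMakeBorder(x,0,H-x.shape[0],0,0,0)
cv2.imwrite("pics/crop1.png",np.hstack([f(a),f(b)]))
def pts(cx,cy,r,z0,z1):
    m=(np.hypot(P[...,0]-cx,P[...,1]-cy)<r)&(P[...,2]>z0)&(P[...,2]<z1); Q=P[m]
    ctr=Q.mean(0); w,V=np.linalg.eigh(np.cov(Q[:,:2].T)); v=V[:,1]
    print(len(Q),ctr.round(4),np.degrees(np.arctan2(v[1],v[0])).round(1),np.sqrt(w).round(4),np.percentile(Q[:,2],[5,50,95]).round(3))
pts(.526,-.367,.045,.042,.07)
pts(.526,-.367,.05,.015,.07)
pts(.584,-.488,.04,.04,.07)
pts(.56,.03,.05,.080,.12)
pts(.586,.196,.07,.050,.12)
# base plate
pts(.573,.11,.2,.006,.02)
```

```text
87 [ 0.5239 -0.3632  0.0532] 118.1 [0.0041 0.0138] [0.049 0.053 0.057]
495 [ 0.5235 -0.3621  0.0301] -164.2 [0.0176 0.0178] [0.021 0.026 0.055]
91 [ 0.5864 -0.4816  0.0525] 140.2 [0.0043 0.0139] [0.044 0.053 0.059]
136 [0.56   0.029  0.0954] -174.3 [0.0043 0.0188] [0.088 0.096 0.1  ]
529 [0.582  0.1953 0.0697] 71.7 [0.0258 0.0282] [0.052 0.067 0.089]
3080 [0.5656 0.1115 0.0107] 80.9 [0.0549 0.0877] [0.006 0.01  0.016]
```

View pics/crop1.png

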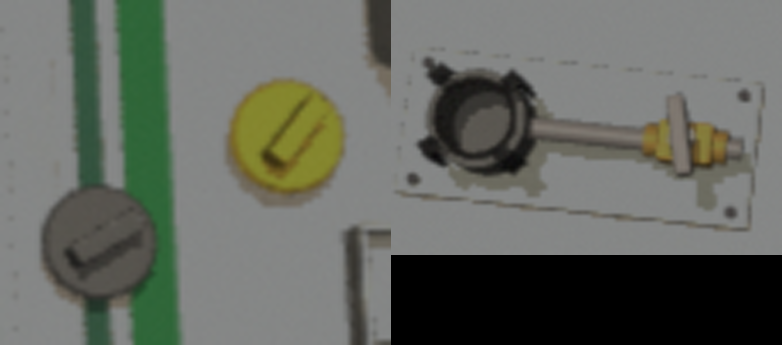

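Emit:
{"name": "servo_tool", "arguments": {"plan": [[[0,20,-40,20,0,0,0.0],[0,40,-90,40,0,0,0.05],[0,60,-135,50,0,0,0.1],[0,85,-180,50,0,0,0.15],[0,105,-225,50,0,0,0.2],[0,130,-270,50,0,0,0.25],[0,150,-315,50,0,0,0.26],[0,170,-360,50,0,0,0.26],[0,190,-400,50,0,0,0.26],[0,210,-440,50,0,0,0.26],[0,230,-480,50,0,0,0.26],[0,240,-500,50,0,0,0.26]]]}}

```text
time_s: 1.9
position: [0.5172, 0.1115, 0.2333]
tcp_rot: [-180.0, 0.1, 170.5]
ft_force: [0.1, 0.5, -0.0]
grip_width: 0.088
grip_force: 0.0
```

The crop shows the grey cover with a bar at left and the yellow look-alike at right of it. In the right half, the cock bar is slightly off "across" the pipe. Grey is the one to take. Next I'll go above the cock and look from close by.

Emit:
{"name": "servo_tool", "arguments": {"plan": [[[0,20,-40,0,0,0,0.13],[0,44,-82,0,0,0,0.26],[0,44,-82,0,0,0,0.26],[0,44,-82,0,0,0,0.26]]]}}

```text
time_s: 2.3
position: [0.5599, 0.0329, 0.2328]
tcp_rot: [-180.0, -0.0, -174.6]
ft_force: [0.0, 1.3, -0.1]
grip_width: 0.0877
grip_force: 0.0
```

```bash
cat >> h.py <<'E'
def pts(P,cx,cy,r,z0,z1):
    m=(np.hypot(P[...,0]-cx,P[...,1]-cy)<r)&(P[...,2]>z0)&(P[...,2]<z1); Q=P[m]
    if len(Q)<5: print("few",len(Q)); return
    ctr=Q.mean(0); w,V=np.linalg.eigh(np.cov(Q[:,:2].T)); v=V[:,1]
    rc=cv2.minAreaRect(Q[:,:2].astype(np.float32)*1000)
    print(len(Q),ctr.round(4),np.degrees(np.arctan2(v[1],v[0])).round(1),np.sqrt(w).round(4),np.percentile(Q[:,2],[5,50,95]).round(3),"rect",np.round(rc[0],1),np.round(rc[1],1),round(rc[2],1))
E
python3 - <<'E'
from h import *
o=manip.get_obs(); print(o["position"],o["tcp_rot"])
c=cam("wrist"); im,d=manip.get_image("wrist"); cv2.imwrite("pics/w1.png",im); P=cloud(c,d)
pts(P,.56,.029,.05,.085,.11)
pts(P,.567,.09,.025,.03,.06)
pts(P,.582,.195,.055,.075,.1)
pts(P,.582,.195,.06,.055,.1)
for q,z in [("valve_grip",.085),("seat",.07)]:
    for r in manip.mark_of(q,"wrist")[:2]: print(q,r,atz(c,*r["location"],z))
E
```

```text
[0.55994699 0.0329077  0.23284027] [-1.79999122e+02 -3.13790530e-03 -1.74553207e+02]
624 [0.5583 0.0305 0.0968] -174.8 [0.0041 0.0185] [0.094 0.097 0.099] rect [559.6  30.6] [63.4 13.7] 5.3
444 [0.5666 0.09   0.0476] 82.8 [0.005  0.0141] [0.043 0.048 0.05 ] rect [567.8  89.8] [49.5 18.1] 82.2
610 [0.5782 0.1954 0.086 ] 176.3 [0.0296 0.03  ] [0.078 0.087 0.089] rect [582.3 198. ] [77.8 79. ] 82.4
2347 [0.5801 0.1979 0.071 ] 70.7 [0.026  0.0276] [0.058 0.068 0.088] rect [582.4 198.8] [81.9 81.4] 84.7
valve_grip {'location': [255.9, 171.3], 'conf': 0.94} [0.56083252 0.03241327 0.085     ]
seat {'location': [379.2, 199.6], 'conf': 0.95} [0.58734876 0.20097267 0.07      ]
```

View pics/w1.png

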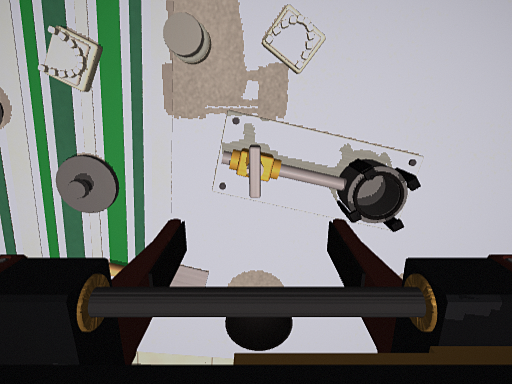

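The wrist view shows the cock bar at (255,170) and the pot at (375,190). The bar measures 63x14 mm at z 97 mm, as specified. The unit yaw is about -8 deg, so the bar has to end at about 37 deg. I'll grasp it now.

Emit:
{"name": "servo_tool", "arguments": {"plan": [[[0,0,-3,-45,0,0,0],[0,0,-3,-90,0,0,0],[0,0,-3,-130,0,0,0],[0,0,-3,-155,0,0,0],[0,0,-3,-165,0,0,0],[0,0,-3,-165,0,0,0],[255,0,-3,-165,0,0,0],[255,0,-3,-165,0,0,0],[255,0,-3,-165,0,0,0],[255,0,-3,-165,0,0,0],[255,0,-3,-165,0,0,0],[255,0,-3,-165,0,0,0]]]}}

```text
time_s: 3.65
position: [0.5598, 0.0312, 0.0681]
tcp_rot: [180.0, 0.0, -174.3]
ft_force: [0.8, 0.6, -0.1]
grip_width: 0.0438
grip_force: 0.0
```

Emit:
{"name": "servo_tool", "arguments": {"plan": [[[255,0,0,0,0,0,0],[255,0,0,0,0,0,0],[255,0,0,0,0,0,0],[255,0,0,0,0,0,0],[255,0,0,0,0,0,0.1],[255,0,0,0,0,0,0.2],[255,0,0,0,0,0,0.3],[255,0,0,0,0,0,0.4],[255,0,0,0,0,0,0.5],[255,0,0,0,0,0,0.56],[255,0,0,0,0,0,0.56],[255,0,0,0,0,0,0.56]]]}}

```text
time_s: 4.85
position: [0.5597, 0.031, 0.0678]
tcp_rot: [180.0, -0.0, -142.3]
ft_force: [0.0, -0.7, -0.1]
grip_width: 0.0002
grip_force: 0.0
```

Run:
```python
from h import *
o=manip.get_obs(); print(o["position"],o["tcp_rot"],o["grip_width"],o["grip_force"])
im,d=manip.get_image("wrist"); s,ds=manip.get_image("scene")
a=cv2.resize(s[170:290,250:400],None,fx=2.5,fy=2.5)
cv2.imwrite("pics/w2.png",np.hstack([cv2.resize(im,(400,300)),a]))
P=cloud(cam("scene"),ds)
pts(P,.56,.03,.04,.085,.1)
```

```text
[0.55970749 0.03102483 0.06782221] [ 1.79994824e+02 -3.32559364e-03 -1.42341637e+02] 0.00024235590303489792 0.0
66 [0.5784 0.0293 0.0949] -172.5 [0.0043 0.0103] [0.089 0.096 0.098] rect [576.   29.5] [35.2 13.6] 7.4
```

View pics/w2.png

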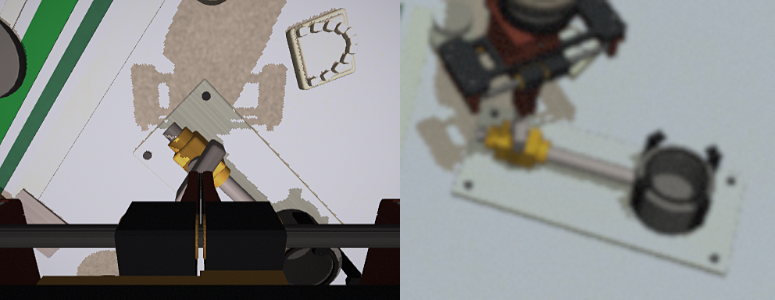

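Run:
```python
from h import *
c=cam("wrist"); im,d=manip.get_image("wrist"); P=cloud(c,d)
f,cx,cy,M=c
def proj(p):
    q=M[:3,:3].T@(np.array(p)-M[:3,3]); return (q[:2]/q[2]*f+[cx,cy]).round(0),q[2].round(3)
o=manip.get_obs()
print("tcp",proj(o["position"]),"bar ends",[proj([.5596+s*.0313,.0306+s*.003,.097]) for s in (-1,0,1)])
for v in range(150,300,8): print(v,[tuple((P[v,u]*1000).round().astype(int)) for u in (240,250,258,264,272,285)])
cv2.imwrite("pics/w3.png",cv2.resize(im[140:300,170:350],None,fx=3.6,fy=3.6))
```

```text
tcp (array([256., 213.]), np.float64(0.216)) bar ends [(array([282., 189.]), np.float64(0.18)), (array([256., 228.]), np.float64(0.188)), (array([231., 264.]), np.float64(0.195))]
150 [(np.int64(538), np.int64(-4), np.int64(11)), (np.int64(532), np.int64(3), np.int64(10)), (np.int64(528), np.int64(9), np.int64(12)), (np.int64(525), np.int64(13), np.int64(10)), (np.int64(520), np.int64(19), np.int64(11)), (np.int64(513), np.int64(28), np.int64(12))]
158 [(np.int64(544), np.int64(0), np.int64(10)), (np.int64(538), np.int64(7), np.int64(12)), (np.int64(534), np.int64(13), np.int64(11)), (np.int64(530), np.int64(18), np.int64(11)), (np.int64(499), np.int64(-16), np.int64(270)), (np.int64(519), np.int64(33), np.int64(10))]
166 [(np.int64(543), np.int64(2), np.int64(45)), (np.int64(544), np.int64(12), np.int64(10)), (np.int64(539), np.int64(18), np.int64(12)), (np.int64(536), np.int64(22), np.int64(10)), (np.int64(532), np.int64(28), np.int64(11)), (np.int64(524), np.int64(37), np.int64(11))]
174 [(np.int64(547), np.int64(5), np.int64(51)), (np.int64(542), np.int64(11), np.int64(54)), (np.
[... 3646 characters left out ...]
, (np.int64(532), np.int64(12), np.int64(205)), (np.int64(531), np.int64(14), np.int64(204)), (np.int64(528), np.int64(17), np.int64(205))]
286 [(np.int64(536), np.int64(8), np.int64(208)), (np.int64(536), np.int64(11), np.int64(205)), (np.int64(537), np.int64(15), np.int64(200)), (np.int64(532), np.int64(12), np.int64(208)), (np.int64(531), np.int64(14), np.int64(208)), (np.int64(529), np.int64(17), np.int64(208))]
294 [(np.int64(536), np.int64(8), np.int64(211)), (np.int64(536), np.int64(11), np.int64(208)), (np.int64(537), np.int64(15), np.int64(204)), (np.int64(531), np.int64(12), np.int64(213)), (np.int64(530), np.int64(13), np.int64(212)), (np.int64(499), np.int64(-16), np.int64(270))]
```

View pics/w3.png

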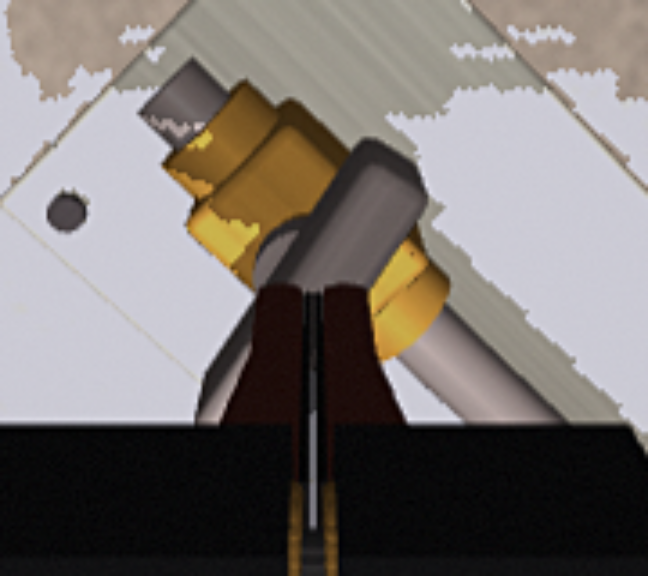

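The fingers shut above the bar. The tip edge reads z of about 105 to 110 mm although the reported TCP is at 68 mm. I'll lift clear and measure where the tips really are.

Emit:
{"name": "servo_tool", "arguments": {"plan": [[[255,0,0,40,0,0,-0.14],[255,0,0,80,0,0,-0.28],[255,0,0,100,0,0,-0.42],[255,0,0,100,0,0,-0.56],[255,0,0,100,0,0,-0.56]]]}}

```text
time_s: 5.5
position: [0.5601, 0.0315, 0.1686]
tcp_rot: [180.0, 0.1, -174.4]
ft_force: [-0.2, 0.7, -0.2]
grip_width: 0.0002
grip_force: 0.0
```

Run:
```python
from h import *
o=manip.get_obs(); p=o["position"]; print(p,o["tcp_rot"],o["ft_force"])
T=R.from_euler('xyz',o["tcp_rot"],degrees=True).as_matrix()
for n in ["wrist","scene","top"]:
    c=cam(n); im,d=manip.get_image(n); P=cloud(c,d)
    L=(P-p)@T
    m=(d>0)&(abs(L[...,0])<.03)&(abs(L[...,1])<.05)&(P[...,2]>.115)
    Q=L[m]; print(n,m.sum())
    for a in range(-100,41,10):
        k=(Q[:,2]*1000>=a)&(Q[:,2]*1000<a+10)
        if k.sum(): print("  tool z",a,k.sum(),"x",np.percentile(Q[k,0],[5,95]).round(3),"y",np.percentile(Q[k,1],[5,95]).round(3))
    if n=="wrist": pts(P,.56,.03,.05,.085,.105)
```

```text
[0.56009188 0.03145013 0.16860936] [ 1.79990785e+02  8.40762188e-02 -1.74398387e+02] [-0.20992498  0.68392337 -0.21496904]
wrist 28440
  tool z -100 158 x [0.005 0.012] y [-0.002  0.002]
  tool z -90 462 x [0.003 0.012] y [-0.01  0.01]
  tool z -80 398 x [0.01  0.012] y [-0.009  0.009]
  tool z -70 295 x [0.01  0.012] y [-0.008  0.008]
  tool z -60 241 x [0.01  0.012] y [-0.008  0.008]
  tool z -50 182 x [0.01  0.012] y [-0.008  0.008]
870 [0.558  0.0304 0.097 ] -174.5 [0.004  0.0185] [0.095 0.097 0.099] rect [559.6  30.4] [63.4 13.4] 5.7
scene 3754
  tool z -100 24 x [-0.011 -0.004] y [-0.015  0.008]
  tool z -90 28 x [-0.012 -0.008] y [-0.012  0.008]
  tool z -80 19 x [-0.012 -0.006] y [-0.011  0.008]
  tool z -70 23 x [-0.011 -0.007] y [-0.01   0.006]
  tool z -60 21 x [-0.011 -0.008] y [-0.01   0.005]
  tool z -50 18 x [-0.012 -0.006] y [-0.011  0.005]
  tool z -40 1 x [-0.009 -0.009] y [0.006 0.006]
top 2099
```

Both the wrist and the scene depth put the real fingertips about 41 mm behind the reported TCP. I'll use tip z = TCP z + 0.041, so the grasp point is TCP z + 0.060. I'm opening, descending to TCP z of about 0.026 with a stop halfway, and closing.

Emit:
{"name": "servo_tool", "arguments": {"plan": [[[0,0,0,0,0,0,0],[0,0,0,0,0,0,0],[0,0,0,0,0,0,0],[0,0,0,0,0,0,0],[0,0,0,0,0,0,0],[0,0,0,0,0,0,0],[0,0,0,0,0,0,0],[0,0,0,-30,0,0,0],[0,0,0,-60,0,0,0],[0,0,0,-80,0,0,0],[0,0,0,-100,0,0,0],[0,0,0,-100,0,0,0]]]}}

```text
time_s: 6.85
position: [0.5576, 0.031, 0.0655]
tcp_rot: [-180.0, -0.3, -174.3]
ft_force: [0.2, 0.1, 0.2]
grip_width: 0.0872
grip_force: 0.0
```

Emit:
{"name": "servo_tool", "arguments": {"plan": [[[0,0,0,-10,0,0,0],[0,0,0,-20,0,0,0],[0,0,0,-30,0,0,0],[0,0,0,-40,0,0,0],[0,0,0,-40,0,0,0]]]}}

```text
time_s: 7.35
position: [0.5587, 0.0311, 0.0265]
tcp_rot: [-180.0, -0.1, -174.3]
ft_force: [0.3, 1.0, -0.9]
grip_width: 0.0878
grip_force: 0.0
```

Emit:
{"name": "servo_tool", "arguments": {"plan": [[[255,0,0,0,0,0,0],[255,0,0,0,0,0,0],[255,0,0,0,0,0,0],[255,0,0,0,0,0,0],[255,0,0,0,0,0,0],[255,0,0,0,0,0,0],[255,0,0,0,0,0,0],[255,0,0,0,0,0,0],[255,0,0,0,0,0,0],[255,0,0,0,0,0,0],[255,0,0,0,0,0,0]]]}}

```text
time_s: 8.45
position: [0.5598, 0.0305, 0.0279]
tcp_rot: [-180.0, 0.0, -174.3]
ft_force: [-0.1, -2.2, 0.2]
grip_width: 0.0139
grip_force: 30.0
```

Gripped, with a width of 13.9 mm. Turning 31.5 deg.

Emit:
{"name": "servo_tool", "arguments": {"plan": [[[255,0,0,0,0,0,0.09],[255,0,0,0,0,0,0.18],[255,0,0,0,0,0,0.27],[255,0,0,0,0,0,0.36],[255,0,0,0,0,0,0.45],[255,0,0,0,0,0,0.53],[255,0,0,0,0,0,0.55],[255,0,0,0,0,0,0.55],[255,0,0,0,0,0,0.55],[255,0,0,0,0,0,0.55],[255,0,0,0,0,0,0.55]]]}}

```text
time_s: 9.55
position: [0.5599, 0.0298, 0.0278]
tcp_rot: [-179.9, -0.0, -143.0]
ft_force: [2.3, -6.1, -3.0]
grip_width: 0.0142
grip_force: 30.0
```

Emit:
{"name": "servo_tool", "arguments": {"plan": [[[0,0,0,0,0,0,0],[0,0,0,0,0,0,0],[0,0,0,0,0,0,0],[0,0,0,0,0,0,0],[0,0,0,0,0,0,0],[0,0,0,0,0,0,0],[0,0,0,30,0,0,0],[0,0,0,70,0,0,0],[0,0,0,120,0,0,0],[0,0,0,165,0,0,0],[0,0,0,180,0,0,0],[0,0,0,180,0,0,0]]]}}

```text
time_s: 10.75
position: [0.5616, 0.0314, 0.2109]
tcp_rot: [-179.9, 0.3, -142.8]
ft_force: [0.1, 0.0, 0.4]
grip_width: 0.0878
grip_force: 0.0
```

Run:
```python
from h import *
o=manip.get_obs(); print(o["position"],o["tcp_rot"],o["ft_force"])
c=cam("wrist"); im,d=manip.get_image("wrist"); P=cloud(c,d)
pts(P,.56,.03,.05,.085,.105)
pts(P,.567,.085,.025,.03,.06)
pts(P,.583,.199,.06,.055,.1)
pts(P,.583,.199,.055,.078,.1)
for q,z in [("valve_grip",.085),("seat",.07)]:
    for r in manip.mark_of(q,"wrist")[:1]: print(q,r,atz(c,*r["location"],z))
```

```text
[0.56160426 0.03141192 0.21086622] [-179.85429968    0.30266601 -142.81261804] [0.13136778 0.04594962 0.43565594]
669 [0.5584 0.0293 0.0971] -143.8 [0.004  0.0184] [0.095 0.097 0.098] rect [560.   30.9] [64.4 13.6] 36.8
455 [0.5665 0.0853 0.0482] 82.6 [0.0051 0.0142] [0.043 0.048 0.053] rect [568.1  85.2] [49.2 24.7] 81.5
1116 [0.583  0.1866 0.0703] 148.3 [0.0217 0.0317] [0.058 0.067 0.088] rect [581.9 194.5] [73.9 80.5] 82.0
253 [0.5816 0.1783 0.0857] 143.8 [0.0172 0.0352] [0.079 0.087 0.089] rect [565.9 183.3] [52.9 98. ] 41.8
valve_grip {'location': [258.1, 170.6], 'conf': 0.65} [0.55722852 0.03050344 0.085     ]
seat {'location': [346.7, 260.1], 'conf': 0.65} [0.5860512 0.2021049 0.07     ]
```

The bar now stands at 36.7 deg against a unit yaw of about -7.8 deg, so the cock is about 44.5 deg open. Next I'll move to the cover, checking q7 before choosing the turn direction.

```bash
python3 -c "
from h import *
o=manip.get_obs(); print(o['q'].round(1))"
```

```text
[-13.8  15.2   5.1 103.8  -1.5  61.2 119.1]
```

Emit:
{"name": "servo_tool", "arguments": {"plan": [[[0,0,-35,0,0,0,-0.145],[0,-3,-70,0,0,0,-0.29],[0,-6,-105,0,0,0,-0.435],[0,-10,-140,0,0,0,-0.58],[0,-14,-175,0,0,0,-0.725],[0,-18,-210,0,0,0,-0.87],[0,-22,-245,0,0,0,-1.015],[0,-26,-280,0,0,0,-1.16],[0,-30,-315,0,0,0,-1.305],[0,-34,-350,0,0,0,-1.45],[0,-36,-393,0,0,0,-1.59],[0,-36,-393,0,0,0,-1.73]]]}}

```text
time_s: 12.1
position: [0.5199, -0.3683, 0.2059]
tcp_rot: [-179.7, 0.0, 117.3]
ft_force: [-0.7, -0.1, 0.5]
grip_width: 0.0879
grip_force: 0.0
```

Emit:
{"name": "servo_tool", "arguments": {"plan": [[[0,0,0,-40,0,0,0],[0,0,0,-60,0,0,0],[0,0,0,-60,0,0,0]]]}}

```text
time_s: 12.4
position: [0.5207, -0.3597, 0.1427]
tcp_rot: [-179.7, -0.4, 118.1]
ft_force: [1.0, -0.4, 0.5]
grip_width: 0.0879
grip_force: 0.0
```

Run:
```python
from h import *
o=manip.get_obs(); print(o["position"],o["tcp_rot"],o["ft_force"],o['q'].round(0))
c=cam("wrist"); im,d=manip.get_image("wrist"); cv2.imwrite("pics/w4.png",im); P=cloud(c,d)
pts(P,.524,-.363,.045,.045,.07)
pts(P,.524,-.363,.045,.018,.035)
```

```text
[ 0.52069014 -0.359749    0.14269081] [-179.67573743   -0.42955846  118.06343889] [ 0.98463587 -0.4229442   0.46694272] [  7.  28.  31.  99. -16.  58.  71.]
566 [ 0.5221 -0.3612  0.0537] 118.9 [0.004  0.0134] [0.052 0.054 0.055] rect [ 522.5 -362.5] [13.7 45.1] 28.4
2289 [ 0.5214 -0.3599  0.0257] -152.2 [0.0179 0.0196] [0.023 0.026 0.027] rect [ 523.1 -362.5] [70.1 70.6] 25.9
```

View pics/w4.png

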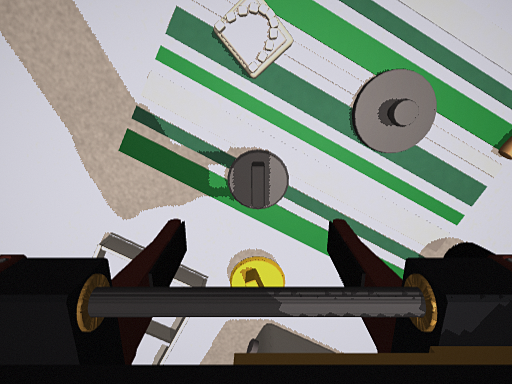

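The wrist view shows the grey cover at (258,180) with its bar along the image column, the yellow one at (257,275), and the spare lid at (400,110). The cover is at (522.8, -362.5) with a disc of 70 mm and a bar of 45x14 mm, which fits. I'm descending to grasp.

Emit:
{"name": "servo_tool", "arguments": {"plan": [[[0,-1,0,-40,0,0,0],[0,-1,0,-80,0,0,0],[0,-1,0,-115,0,0,0],[0,-1,0,-135,0,0,0.01],[0,-1,0,-145,0,0,0.01],[0,-1,0,-152,0,0,0.01],[0,-1,0,-156,0,0,0.01],[0,-1,0,-156,0,0,0.01],[0,-1,0,-156,0,0,0.01]]]}}

```text
time_s: 13.35
position: [0.5234, -0.3623, -0.0071]
tcp_rot: [180.0, 0.1, 118.6]
ft_force: [-0.7, 0.8, -0.2]
grip_width: 0.0878
grip_force: 0.0
```

Emit:
{"name": "servo_tool", "arguments": {"plan": [[[255,0,0,-2,0,0,0],[255,0,0,-2,0,0,0],[255,0,0,-2,0,0,0],[255,0,0,-2,0,0,0],[255,0,0,-2,0,0,0],[255,0,0,-2,0,0,0],[255,0,0,-2,0,0,0],[255,0,0,-2,0,0,0],[255,0,0,-2,0,0,0],[255,0,0,-2,0,0,0],[255,0,0,-2,0,0,0]]]}}

```text
time_s: 14.45
position: [0.5227, -0.3619, -0.0101]
tcp_rot: [180.0, 0.0, 118.6]
ft_force: [0.3, 0.3, -0.2]
grip_width: 0.0139
grip_force: 30.0
```

Held, with a width of 13.9 mm. Lifting and carrying it to above the pot.

Emit:
{"name": "servo_tool", "arguments": {"plan": [[[255,0,0,30,0,0,0],[255,0,0,75,0,0,0],[255,0,0,120,0,0,0],[255,0,0,160,0,0,0],[255,3,30,180,0,0,0],[255,8,75,180,0,0,0],[255,13,120,180,0,0,0],[255,18,165,180,0,0,0],[255,23,210,180,0,0,0],[255,28,255,180,0,0,0],[255,33,300,180,0,0,0],[255,38,345,180,0,0,0]]]}}

```text
time_s: 15.65
position: [0.5604, -0.0151, 0.1699]
tcp_rot: [180.0, -0.0, 118.6]
ft_force: [1.2, 0.0, -1.2]
grip_width: 0.014
grip_force: 30.0
```

Emit:
{"name": "servo_tool", "arguments": {"plan": [[[255,5,45,0,0,0,0],[255,10,90,0,0,0,0],[255,15,135,0,0,0,0],[255,20,175,0,0,0,0],[255,22,205,0,0,0,0],[255,22,216,0,0,0,0],[255,22,216,0,0,0,0],[255,22,216,0,0,0,0],[255,22,216,0,0,0,0],[255,22,216,0,0,0,0]]]}}

```text
time_s: 16.65
position: [0.583, 0.1971, 0.1701]
tcp_rot: [180.0, 0.0, 118.5]
ft_force: [-0.8, -1.3, -0.9]
grip_width: 0.0139
grip_force: 30.0
```

Run:
```python
from h import *
o=manip.get_obs(); p=o["position"]; print(p,o["tcp_rot"],o["ft_force"],o["grip_width"],o['q'].round(0))
for n in ["wrist","scene","top"]:
    c=cam(n); im,d=manip.get_image(n); P=cloud(c,d)
    if n=="wrist": cv2.imwrite("pics/w5.png",im)
    print(n)
    pts(P,.583,.199,.055,.079,.095)   # catches
    pts(P,.583,.199,.06,.055,.095)    # pot+catches
    pts(P,.568,.09,.03,.03,.06)
    pts(P,.56,.03,.05,.085,.105)
    pts(P,p[0],p[1],.045,.195,.21)      # disc rim in hand
```

```text
[0.58297054 0.19707651 0.17007398] [1.79999947e+02 2.14326519e-02 1.18487627e+02] [-0.8160081  -1.29976961 -0.88340898] 0.013850786443403576 [-42.  24.  24. 100. -11.  59.  14.]
wrist
590 [0.5745 0.2148 0.0868] -147.7 [0.0202 0.033 ] [0.083 0.087 0.089] rect [570.  216.3] [97.8 56.2] 36.7
1882 [0.5738 0.2153 0.0732] -148.4 [0.0163 0.0292] [0.063 0.07  0.088] rect [573.8 214.9] [97.6 63.4] 28.4
259 [0.5624 0.0757 0.047 ] 68.7 [0.0051 0.0081] [0.04  0.048 0.051] rect [566.7  75.5] [29.  24.6] 72.9
few 0
4471 [0.5763 0.2085 0.2058] -151.6 [0.013  0.0212] [0.203 0.206 0.207] rect [582.9 200.1] [71.6 62.6] 6.2
scene
128 [0.5887 0.1964 0.0856] 53.9 [0.0293 0.0302] [0.081 0.086 0.09 ] rect [585.4 196.5] [77.2 77.4] 82.3
587 [0.5861 0.196  0.0695] 173.5 [0.0261 0.0284] [0.057 0.066 0.088] rect [583.6 196.2] [81.4 82.1] 81.4
150 [0.5715 0.0894 0.0457] 82.3 [0.0051 0.0173] [0.039 0.046 0.051] rect [569.4  89.6] [58.7 22.1] 80.9
135 [0.564  0.0287 0.0947] -143.8 [0.0042 0.0192] [0.086 0.096 0.099] rect [560.9  27.5] [64.3 14.1] 35.1
302 [0.5968 0.1866 0.2044] 55.5 [0.0127 0.0199] [0.2   0.205 0.208] rect [590.9 188.7] [68.2 54.3] 57.3
top
60 [0.5773 0.1686 0.0866] 172.9 [0.0044 0.0298] [0.083 0.087 0.09 ] rect [579.  167.7] [17.5 75.4] 82.8
241 [0.5775 0.173  0.0711] 170.4 [0.0116 0.0264] [0.059 0.068 0.089] rect [579.5 179.8] [45.1 80.9] 79.2
133 [0.5683 0.0902 0.0474] 80.1 [0.0052 0.0169] [0.042 0.047 0.053] rect [569.   89.6] [59.4 20.4] 77.0
123 [0.5604 0.0292 0.097 ] -143.6 [0.004  0.0187] [0.093 0.097 0.102] rect [561.3  29.8] [64.  13.8] 36.4
180 [0.5846 0.1796 0.205 ] 151.3 [0.0126 0.021 ] [0.201 0.205 0.209] rect [580.5 184.8] [48.6 69.5] 71.8
```

View pics/w5.png

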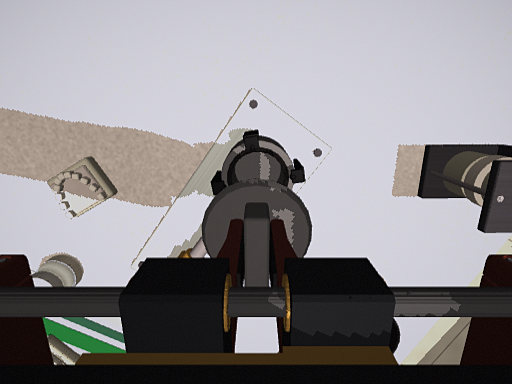

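The cover is centred in the fingers and level, with its disc top at 206 mm as expected. The pot axis is at about (0.583, 0.199), which agrees across views once the scene offset is corrected. Descending with a 2 mm correction in y.

Emit:
{"name": "servo_tool", "arguments": {"plan": [[[255,0,2,-30,0,0,0],[255,0,2,-60,0,0,0],[255,0,2,-85,0,0,0],[255,0,2,-95,0,0,0],[255,0,2,-95,0,0,0],[255,0,2,-95,0,0,0]]]}}

```text
time_s: 17.4
position: [0.5836, 0.2012, 0.0759]
tcp_rot: [179.9, 0.0, 118.6]
ft_force: [-0.8, 0.2, -0.8]
grip_width: 0.0135
grip_force: 30.0
```

Emit:
{"name": "servo_tool", "arguments": {"plan": [[[255,0,0,-3,0,0,0],[255,0,0,-6,0,0,0],[255,0,0,-9,0,0,0],[255,0,0,-11,0,0,0],[255,0,0,-13,0,0,0],[255,0,0,-15,0,0,0],[255,0,0,-15,0,0,0],[255,0,0,-15,0,0,0]]]}}

```text
time_s: 18.2
position: [0.5827, 0.2011, 0.0598]
tcp_rot: [-180.0, 0.0, 118.6]
ft_force: [0.4, -0.2, -0.7]
grip_width: 0.0137
grip_force: 30.0
```

Emit:
{"name": "servo_tool", "arguments": {"plan": [[[255,0,-2,0,0,0,0],[255,0,-2,-1,0,0,0],[255,0,-2,-2,0,0,0],[255,0,-2,-3,0,0,0],[255,0,-2,-3,0,0,0],[255,0,-2,-3,0,0,0]]]}}

```text
time_s: 18.8
position: [0.5832, 0.2002, 0.0577]
tcp_rot: [179.9, -0.0, 118.7]
ft_force: [-2.3, 2.3, 5.8]
grip_width: 0.014
grip_force: 30.0
```

Emit:
{"name": "servo_tool", "arguments": {"plan": [[[255,0,0,-1,0,0,0],[255,0,0,-2,0,0,0],[255,0,0,-3,0,0,0],[255,0,0,-3,0,0,0]]]}}

```text
time_s: 19.2
position: [0.5839, 0.2001, 0.055]
tcp_rot: [179.8, -0.0, 118.7]
ft_force: [-0.7, 1.2, 3.7]
grip_width: 0.0138
grip_force: 30.0
```

Contact with the catches gave 5.8 N, then 3.7 N. I'll press on through the snap.

Emit:
{"name": "servo_tool", "arguments": {"plan": [[[255,0,0,-1,0,0,0],[255,0,0,-2,0,0,0],[255,0,0,-3,0,0,0],[255,0,0,-4,0,0,0],[255,0,0,-4,0,0,0]]]}}

```text
time_s: 19.7
position: [0.5821, 0.2, 0.049]
tcp_rot: [-180.0, -0.0, 118.7]
ft_force: [0.7, 4.9, -6.9]
grip_width: 0.0137
grip_force: 30.0
```

Emit:
{"name": "servo_tool", "arguments": {"plan": [[[255,0,0,-1,0,0,0],[255,0,0,-2,0,0,0],[255,0,0,-3,0,0,0],[255,0,0,-4,0,0,0],[255,0,0,-4,0,0,0]]]}}

```text
time_s: 20.2
position: [0.5827, 0.1977, 0.0457]
tcp_rot: [-179.9, 0.1, 118.6]
ft_force: [0.4, 0.3, -1.9]
grip_width: 0.0138
grip_force: 30.0
```

The force went negative, so the catches pulled the cover in: it has snapped. Shoulder z is about 70 mm. Now I'll load the seal.

Emit:
{"name": "servo_tool", "arguments": {"plan": [[[255,0,0,-1,0,0,0],[255,0,0,-2,0,0,0],[255,0,0,-3,0,0,0],[255,0,0,-3,0,0,0],[255,0,0,-3,0,0,0],[255,0,0,-3,0,0,0]]]}}

```text
time_s: 20.8
position: [0.5829, 0.198, 0.0435]
tcp_rot: [-180.0, 0.0, 118.6]
ft_force: [-2.9, -2.5, 4.9]
grip_width: 0.0141
grip_force: 30.0
```

Emit:
{"name": "servo_tool", "arguments": {"plan": [[[255,0,0,-1,0,0,0],[255,0,0,-1.5,0,0,0],[255,0,0,-1.5,0,0,0],[255,0,0,-1.5,0,0,0],[255,0,0,-1.5,0,0,0],[255,0,0,-1.5,0,0,0],[255,0,0,-1.5,0,0,0],[255,0,0,-1.5,0,0,0]]]}}

```text
time_s: 21.6
position: [0.583, 0.198, 0.0424]
tcp_rot: [-180.0, 0.0, 118.6]
ft_force: [-4.2, -3.4, 10.2]
grip_width: 0.0138
grip_force: 30.0
```

Run:
```python
from h import *
for i in range(3):
    im,d=manip.get_image("scene"); o=manip.get_obs(); print(o["position"].round(4),o["tcp_rot"].round(2),o["ft_force"].round(1))
P=cloud(cam("scene"),d)
pts(P,.56,.03,.05,.085,.105)
pts(P,.568,.09,.03,.03,.06)
Pw=cloud(cam("wrist"),manip.get_image("wrist")[1])
pts(Pw,.583,.199,.034,.074,.084)
L=Pw[(np.hypot(Pw[...,0]-.583,Pw[...,1]-.199)<.032)&(abs(Pw[...,2]-.079)<.005)]
A=np.c_[L[:,:2],np.ones(len(L))]; print("tilt",np.linalg.lstsq(A,L[:,2],rcond=None)[0].round(3))
```

```text
[0.5829 0.198  0.0425] [-1.7999e+02  3.0000e-02  1.1860e+02] [-4.  -3.   9.1]
[0.583  0.198  0.0425] [-1.7999e+02  3.0000e-02  1.1859e+02] [-3.7 -3.7 10. ]
[0.5829 0.198  0.0424] [-1.7998e+02  3.0000e-02  1.1859e+02] [-4.5 -3.5  9.8]
138 [0.5642 0.0286 0.0948] -144.4 [0.0044 0.0192] [0.088 0.096 0.1  ] rect [561.4  27.9] [67.1 14.8] 34.8
149 [0.5715 0.0898 0.0456] 82.4 [0.0047 0.017 ] [0.038 0.046 0.051] rect [569.4  90. ] [58.5 19.9] 83.2
4154 [0.5772 0.21   0.0785] -152.7 [0.0125 0.0206] [0.076 0.079 0.08 ] rect [582.6 202.3] [67.8 60. ] 6.3
tilt [-0.001 -0.008  0.081]
```

The force is steady at about 10 N. The disc top is at 78.5 mm, so the seal has sunk about 3 mm. The cover is level and the cock is still near 44 deg. Handing in.

```bash
python3 -c "
from bench import manip
print(manip.sign_off())"
```

```text
the job is handed in; nothing more can be done
None
```

The job is handed in: the cock measures about 44 degrees open, and the cover is snapped in, level and home on the seal, with the fingers still pressing it down at about 10 N. The sign-off returned no verdict.

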